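Clamp a stuck spice jar in the ratchet holding board

ROBOT

A 7-joint arm with a two-finger parallel gripper is mounted at the origin on a cart in front of the work surface, level with it; the furniture and walls round the work are solid. World frame = base frame: x ahead of the robot, y to its left, z up, the work surface at z = 0. Lengths are in m, angles in rad, forces in N, time in s.
With the tool pointing down it reaches from about 0.4 to 0.875 m from the base axis. Payload 19.3 kg.
Tool frame: the origin (TCP) lies at the centre of the arm's flange, where the gripper is bolted on; the fingertips stand ahead of it and the grasp point (between the pads) lies 155 mm ahead of it (bot.tips_ahead is the z of the fingertips in the tool frame, in m); z points along the fingers, y is the line along which they close (so a half turn about z gives the same grasp; the last joint's range is limited). The gripper opens to 85 mm and grips with 20 to 120 N. Pads are 22 mm wide; open, the fingers measure 114 mm over their backs; the gripper's body (76 mm by 85 mm) begins 54 mm behind the grasp point. The pads swing forward as they close: fully open they stand 13 mm farther back than shut.
Start: joints at [-1.388, 0.521, -0.036, 1.599, 0.021, 1.021, -0.113], TCP at [0.156, 0.605, 0.405] pointing down, gripper open.
Joint ranges: [-2.91, 2.91], [-0.3, 2.13], [-1.5, 1.42], [0.17, 2.43], [-1.26, 4.41], [0.16, 1.93], [-2.52, 2.52]. Speed limits (rad/s): [1.89, 1.89, 2.39, 2.39, 3.01, 3.01, 3.01].

INTERFACE

Orientations are given as a unit quaternion [w, x, y, z].
In Python, from bench import bot, camrig, order gives the robot as it stands (bot), with the cameras (camrig) and the job (order).
- The arm moves only by the shell command python3 shift.py [OPENING] [FORCE], which reads ROWS from standard input. ROWS is 1 to 5 rows, parted by semicolons, with the numbers parted by commas; each row has 6 numbers: dx, dy, dz in m, then a rotation vector rx, ry, rz in rad; each row shifts and turns the commanded pose from where the row before left it, along the tool's axes as they then stand; what a row does not reach is not made up. A row lasts 1/8 s, in which the tool goes at most 0.0625 m and 0.188 rad, less where a joint would pass 70% of its speed; a pose out of reach is approached as far as the arm can. OPENING is the opening from 0.0 (shut) to 1.0 (fully open), set as the command begins (- or left out keeps the last). The fingers move at their own pace and stop on an object; FORCE is the grip in N (left out, the last holds). Time passes only in rows, so rows that do not move let the fingers close. It prints the time, the measured TCP pose, the force, the opening and the grip force at its end. Input that does not fit is refused with a message, and nothing moves.
- bot.get_obs(): the state, without advancing time (a new reading comes with each control period).
- camrig.get_image(name): name is "scene" or "top" or "wrist"; returns (picture, depth): 400x640x3 uint8, red, green, blue; 400x640 float32, m along the optical axis (not along the pixel's ray), 0 where there is no reading.
- camrig.camera_model(name): a dict with "fov_y" (degrees; the focal length in pixels is half the picture's height over the tangent of half this angle, whatever the lens; pixels are square), "cx", "cy" (the principal point, pixels), "distortion" ([k1, k2, p1, p2, k3] as OpenCV has them; the pictures are not rectified), "R" (3x3) and "t" (3): a world point X has camera coordinates R X + t. Camera axes: x right, y down, z forward; pixel columns grow to the right and rows downward; lengths in m; the calibration is good to about 2 mm. A picture is of the moment at which its call begins: read the wrist's pose just before it. camera_model takes no time and is no camera call; for the wrist camera it gives the pose at the moment of the call.
- order.finish_job(): hands the job in; it is judged then, once.
The state is a dict: "time": time; "qpos": joint angles; "qvel": joint speeds; "joint_efforts": joint torques, N m; "eef_pos": TCP position; "tool_rot": TCP orientation; "force": force on the tool from outside, world axes, zero at the start; "moment": the same for the moment, N m; "finger_gap": opening from 0.0 (shut) to 1.0 (fully open); "finger_force": force on a finger pad.
Only numpy, scipy, OpenCV 4.12 (cv2) and the standard library are available. Lean on these libraries where they do the work, as an engineer would, in place of code of your own. Each camera call takes 0.05 s, during which the arm holds its last target. There are 200 camera calls.

TASK

The spice jar's lid is stuck: push the sliding seat on which the jar stands all the way in to its end stop, so that the jar is between the jaws of the holding board. Then pump the clamp's trigger, squeezing it towards the upright handle and letting it spring back, until the sprung jaw has pushed the jar into the V and grips it firmly, but do not over-tighten it or the jar will crack; move the jaw with the trigger only, not by pushing it, and do not knock the things standing around. Finish while still holding the trigger squeezed, so that the jar stays held fast while I twist off the lid.

Things in the scene. Friction and masses are not known exactly. Their poses are not given: they have to be found in the camera images.
- clamp_board: Beech holding board with ratchet clamp, 176 x 256 mm, fixed. Origin: on the worktop, under the middle of the seat when that is fully in. Frame used below, in mm: x = the way the seat slides in (away from the robot), y = the way the jaw closes (robot's left), z up. Board top z 22; clamp head with handle and trigger at the -y end; fixed V jaw block at x +-26, y 24 to 60, up to z 98.
- spice_jar: Spice jar with wide lid, 106 mm tall, body 42 mm and lid 45 mm in diameter, 0.08 to 0.15 kg, standing loose on the seat at z 31 (the top of its lid at z 137). Origin: centre of its underside; z up.
- seat_slide (a joint): Steel seat plate with two low ribs that keep the jar, sliding along board x on two rails: 0 = out (jar at x = -60), 0.060 m = fully in against the end stop (jar at x = 0). About 2 N moves it; it stays where it is left.
- seat_post (a point): Upright black post on the seat by which it is pushed, 60 mm in front (-x) of the jar's centre and moving with the seat: 13 mm in diameter, its 17 mm wide head from z 84 to 102. This point is on its axis, at z 90, in the head. Pinch it from above across board y, or push it from the front.
- handle_grip (a point): Fixed upright rubber handle of the clamp, at x 0, y -154 (16 mm thick along y: -162 to -146; 26 mm wide along x), from z 104 to 202. This point is in its middle at z 168.
- trigger_pad (a point): Middle of the jaw-side (+y) face of the black trigger lever, where a finger presses: at rest x 0, y -105, z 162. Lever 20 mm wide, 12 thick, top at z 184 and y -94. To squeeze, fingers close along y over handle and trigger at z 168: 58 mm apart at rest (68 at the lever's top), 36 mm when fully squeezed, the middle of the pair then at y -144. Nothing else above z 140 within 60 mm.
- trigger (a joint): Trigger angle: 0 = sprung out, 0.40 rad = fully squeezed (its own stop, 8 mm short of the handle). Each full squeeze moves the jaw's rod one 5 mm tooth on (up to 10 mm when free); let it come back below 0.06 rad before the next. Takes 2 to 3 N at the pad when free, up to 14 N as the jaw grips; squeezing with 15 to 30 N is right, the stop limits the stroke.
- clamp_rod (a joint): Advance of the toothed rod towards the jar, 0 to 0.058 m; starts between 0 and 0.012. A holding pawl keeps it from going back. The rod's tail sticks out up to 31 mm beyond the handle end of the board (to y -223), at z 68.
- jaw_spring (a joint): How far the sprung jaw is pressed back on its rod, 0 to 0.0215 m, 2.0 N per mm: it tells the clamping force. About 0 until the jar is pushed into the V (8 to 11 mm after first touch), then about 4.5 mm more with each squeeze; 1 to 2 mm less after letting go. Firm: 5.5 to 14 mm (11 to 28 N) with the trigger held; the jar cracks at 15 mm (30 N).
- jaw_face (a point): Middle of the flat rubber face of the moving jaw, 40 wide x 42 mm high, at z 68; it touches the jar when it is 21 mm from the jar's axis.
- v_jaw (a point): Where the axis of the jar lies when it is seated in the fixed V jaw: x 0, y 8.5 (the middle of the seat is at y 0), z 70.
- trigger_body: The trigger lever (see trigger). Origin: its pivot, at x 0, y -130, z 110 of the board.
- clamp_rod_body: The toothed rod with the sprung jaw on its end; not to be pushed by hand. Origin: at the board's origin when the rod is fully back; moves along board y.
- jaw_pad: The sprung jaw (see jaw_spring). Origin as the rod's.
- kitchen_timer: Round wind-up kitchen timer, 68 mm wide, 53 mm high; a bystander. Origin: centre of its underside.
- card_box: Small card box, 38 x 58 x 86 mm; a bystander. Origin: centre of its underside.
- measuring_jug: Clear white measuring jug with handle, 120 x 169 x 135 mm; a bystander. Origin: its underside.

How it is judged:
On the way, in this order (a step that is already met when the one before it is completed fails the run):
1. the seat is fully in, the jar upright on it, the jaw not yet gripping (value of joint seat_slide above 0.0575 m and value of joint jaw_spring below 0.003 m and angle between spice_jar's own z axis and vertical below 0.15 rad), for 0.2 s.
2. the jaw grips the jar firmly in the V (value of joint jaw_spring above 0.0055 m and horizontal distance between spice_jar and v_jaw below 0.005 m), for 0.2 s.
At the end, for the whole second after the job is handed in: Seat within 2.5 mm of its stop; jar upright (0.1 rad), its axis within 5 mm of its place in the V; jaw sprung back 5.5 to 14 mm and pressing the jar with over 8 N; trigger squeezed past half its stroke (0.2 rad), fingers pressing it with over 3 N and not touching the jar (all of step 2 and value of joint seat_slide above 0.0575 m and value of joint jaw_spring below 0.014 m and contact force between spice_jar and jaw_pad above 8 N and angle between spice_jar's own z axis and vertical below 0.1 rad and value of joint trigger above 0.2 rad and contact force between the fingers and trigger_body above 3 N and contact force between the fingers and spice_jar below 0.5 N); the arm keeps its last pose, push and grip.
It fails at once if the jar is over-tightened (jaw sprung back more than 15 mm, 30 N) (value of joint jaw_spring above 0.015 m).
It fails at once if the jar is tipped (angle between spice_jar's own z axis and vertical above 0.35 rad).
It fails at once if the jaw or its rod is pushed by hand (contact force between the fingers and clamp_rod_body above 3 N).
It fails at once if a bystander (timer, card box, jug) is moved more than 20 mm (distance of any of kitchen_timer, card_box, measuring_jug from where it was at the start of the episode above 0.02 m).
It also fails if it takes over 67 s, if anything falls off the work surface, if the arm or the gripper's body presses on something with over 40 N, if the wrist force passes 120 N, or if a joint passes its speed limit or range.

## Working session

There is one attempt and no reset: what is moved stays moved. The work goes in short steps, Python scripts to look and compute and a shell command to move; the robot and the scene stay as the last step left them, time stands still between calls to the robot, and variables do not carry over. Pictures are saved under pics/ and viewed, at most 10 in all, crops included, and the job is handed in when it is done.

```bash
ls; mkdir -p pics
python3 - <<'E'
from bench import bot, camrig, order
import cv2,numpy as np
o=bot.get_obs();print({k:np.round(v,3).tolist() for k,v in o.items()},bot.tips_ahead)
for n in("scene","top"):
    p,d=camrig.get_image(n);m=camrig.camera_model(n);print(n,m)
    cv2.imwrite(f"pics/{n}.png",p[:,:,::-1]);np.savez(f"pics/{n}.npz",p=p,d=d,**{k:np.array(v) for k,v in m.items()})
E
```

```text
bench.py
pics
shift.py
{'time': 0.0, 'qpos': [-1.388, 0.522, -0.036, 1.6, 0.021, 1.021, -0.113], 'qvel': [0.0, 0.001, -0.001, 0.0, -0.0, 0.003, -0.0], 'joint_efforts': [0.002, -92.708, 1.98, -36.994, 0.018, 0.008, 0.0], 'eef_pos': [0.156, 0.605, 0.404], 'tool_rot': [-0.0, 0.126, 0.992, -0.001], 'force': [0.442, -0.393, 0.391], 'moment': [-0.047, 0.045, -0.041], 'finger_force': 0.0, 'finger_gap': 0.999} 0.1734
scene {'fov_y': 57.42270365000872, 'cx': 323.19173930293795, 'cy': 198.12934825606814, 'distortion': array([-0.05830377,  0.        ,  0.        ,  0.        ,  0.        ]), 'R': array([[ 0.55378785, -0.83261093,  0.00883454],
       [-0.5124577 , -0.34917112, -0.78451682],
       [ 0.65628205,  0.42992855, -0.62004461]]), 't': array([-0.37657401,  0.40829117,  0.59822806])}
top {'fov_y': 53.32323392955957, 'cx': 320.21974752185514, 'cy': 194.97000965756783, 'distortion': array([-0.05763959,  0.        ,  0.        ,  0.        ,  0.        ]), 'R': array([[ 0.02510451, -0.99928051, -0.02842941],
       [-0.99648982, -0.02274232, -0.08056567],
       [ 0.07986116,  0.03035218, -0.99634379]]), 't': array([-0.02610087,  0.60934675,  0.92405794])}
```

View pics/scene.png

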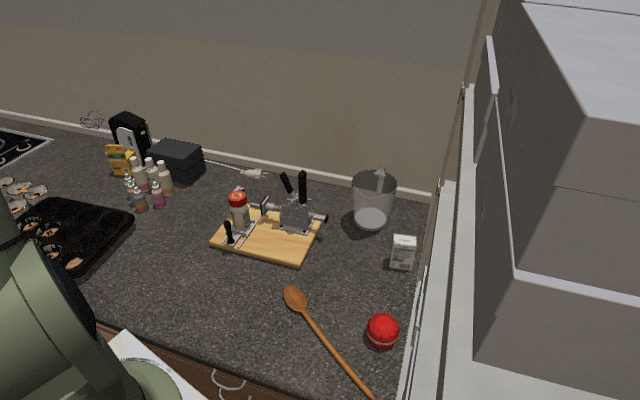

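View pics/top.png

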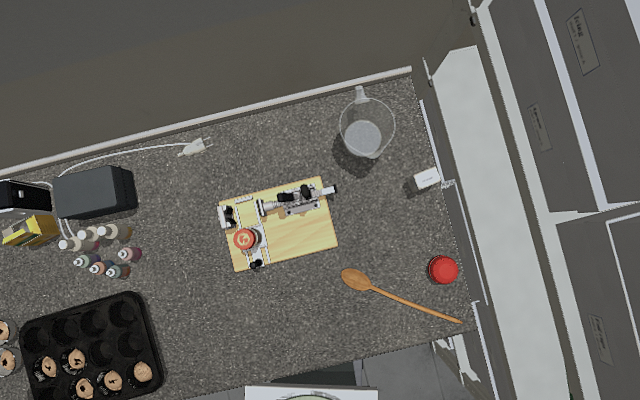

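The scene view shows the jar at (238,200), post at (229,230), handle at (302,185) and trigger at (287,182). In the top view the board corners are about (218,203), (319,177), (338,244) and (236,271), with the lid at (245,238) and the post at (255,264).

```bash
cat > h.py <<'E'
import numpy as np,cv2
def cloud(f):
    z=np.load(f) if isinstance(f,str) else f
    d=z['d'];H,W=d.shape;fl=H/2/np.tan(np.radians(float(z['fov_y'])/2))
    K=np.array([[fl,0,float(z['cx'])],[0,fl,float(z['cy'])],[0,0,1]])
    u,v=np.meshgrid(np.arange(W),np.arange(H))
    n=cv2.undistortPoints(np.stack([u,v],-1).reshape(-1,1,2).astype(np.float64),K,z['distortion']).reshape(H,W,2)
    P=np.dstack([n*d[...,None],d]);P=(P-z['t'])@z['R']
    P[d==0]=np.nan
    return z['p'],P
E
python3 - <<'E'
from h import *
Q=[]
for n in("top","scene"):
    p,P=cloud(f"pics/{n}.npz")
    hsv=cv2.cvtColor(p,cv2.COLOR_RGB2HSV).astype(int)
    ok=np.isfinite(P[...,0])
    if n=="top": roi=np.zeros(ok.shape,bool);roi[165:285,205:350]=1
    else: roi=np.zeros(ok.shape,bool);roi[160:275,200:335]=1
    z=P[...,2]
    b=roi&(abs(z-.022)<.006)&(hsv[...,1]>60)&(hsv[...,0]<28)&(hsv[...,2]>90)
    B=P[b][:,:2].astype(np.float32)
    r=cv2.minAreaRect(B);print(n,'board',r,np.median(z[b]))
    red=roi&(z>.11)&((hsv[...,0]<8)|(hsv[...,0]>172))&(hsv[...,1]>120)
    L=P[red];print(' lid',L.mean(0),L.min(0),L.max(0))
    dark=roi&(hsv[...,2]<60)&(z>.06)
    k,lab=cv2.connectedComponents(dark.astype(np.uint8))
    for i in range(1,k):
        m=lab==i
        if m.sum()>8:
            q=P[m];yy,xx=np.where(m);top=q[q[:,2]>q[:,2].max()-.02]
            print('  dark',m.sum(),xx.mean().round(),yy.mean().round(),q.mean(0).round(3),'top',top.mean(0).round(4),q[:,2].max().round(3))
E
```

```text
top board ((0.5405231714248657, 0.08989419043064117), (0.17591090500354767, 0.2558952271938324), 15.96397590637207) 0.021578970055926492
 lid [0.50615301 0.14059502 0.13625753] [0.48550489 0.01048882 0.11784858] [0.59326975 0.16432897 0.17179227]
  dark 115 305.0 192.0 [0.602 0.013 0.189] top [0.6034 0.0133 0.1994] 0.204
  dark 21 335.0 188.0 [ 0.622 -0.046  0.075] top [ 0.6216 -0.0459  0.0751] 0.08
  dark 136 285.0 197.0 [0.592 0.055 0.168] top [0.5914 0.0597 0.1816] 0.189
  dark 51 228.0 211.0 [0.565 0.194 0.082] top [0.566  0.1946 0.0891] 0.098
  dark 49 230.0 221.0 [0.542 0.187 0.083] top [0.5429 0.1874 0.0903] 0.097
  dark 11 259.0 239.0 [0.502 0.122 0.072] top [0.5001 0.1227 0.0793] 0.088
  dark 47 254.0 264.0 [0.448 0.128 0.094] top [0.4478 0.1279 0.0982] 0.104
scene board ((0.5362653136253357, 0.08764280378818512), (0.17502297461032867, 0.25692233443260193), 15.505874633789062) 0.020861967103457547
 lid [0.50328049 0.12786894 0.13250028] [0.48055069 0.00335442 0.1175646 ] [0.6021518  0.16425604 0.19481677]
  dark 257 302.0 187.0 [0.597 0.008 0.161] top [0.5977 0.0092 0.1939] 0.202
  dark 147 286.0 182.0 [0.588 0.051 0.163] top [0.587  0.0565 0.1772] 0.186
  dark 14 261.0 208.0 [0.555 0.116 0.074] top [0.5547 0.1166 0.0769] 0.086
  dark 28 326.0 219.0 [ 0.618 -0.05   0.07 ] top [ 0.6183 -0.0497  0.0704] 0.077
  dark 76 228.0 227.0 [0.443 0.125 0.085] top [0.4432 0.1246 0.0937] 0.101
```

Run:
```python
import cv2
a=cv2.imread('pics/top.png')[165:285,205:350];b=cv2.imread('pics/scene.png')[160:275,200:335]
a=cv2.resize(a,(580,480)) [:290*2];b=cv2.resize(b,None,fx=2.9,fy=2.9)
cv2.imwrite('pics/topcrop.png',cv2.resize(cv2.imread('pics/top.png')[165:285,205:350],None,fx=5,fy=5))
```

```text
(no output)
```

View pics/topcrop.png

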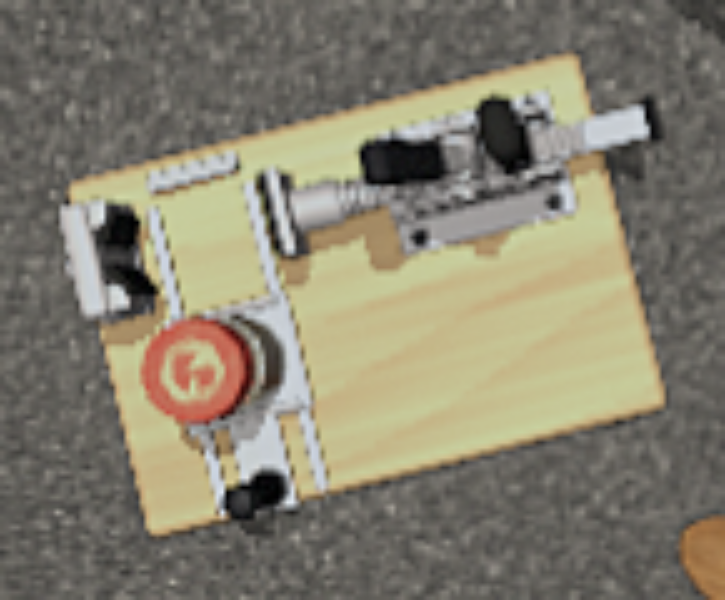

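The top crop shows the jar on the seat, in line with the post. The handle is at crop (505,130), the trigger at (400,160), the jaw at (280,215) and the V at (110,260). Board yaw is about 15.7° and the origin about (0.560, 0.159). I'll rotate the tool first, then move over the post.

```bash
cat >> h.py <<'E'
YAW=np.radians(15.7);O=np.array([.5598,.159])
def b2w(x,y,z):
    c,s=np.cos(YAW),np.sin(YAW);return np.array([O[0]+(c*x-s*y)/1e3,O[1]+(s*x+c*y)/1e3,z/1e3])
def w2b(P):
    c,s=np.cos(YAW),np.sin(YAW);d=np.asarray(P)[...,:2]-O
    return np.stack([c*d[...,0]+s*d[...,1],-s*d[...,0]+c*d[...,1],np.asarray(P)[...,2]],-1)*1e3
def togo(x,y,z):
    "board mm of grasp point -> tool shift (m) and turn"
    from bench import bot, camrig, order
    from scipy.spatial.transform import Rotation as Ro
    o=bot.get_obs();q=o['tool_rot'];R=Ro.from_quat([q[1],q[2],q[3],q[0]])
    c,s=np.cos(YAW),np.sin(YAW)
    G=Ro.from_matrix(np.array([[-c,-s,0],[-s,c,0],[0,0,-1]]).T.T)
    G=Ro.from_matrix(np.array([[-c,-s,0],[-s,c,0],[0,0,-1.]]))
    p=b2w(x,y,z)+[0,0,.155]
    print('t',o['time'],'shift(goal axes)',(G.inv().apply(p-o['eef_pos'])).round(4),'shift(now axes)',(R.inv().apply(p-o['eef_pos'])).round(4),'turn',(R.inv()*G).as_rotvec().round(4),'gap',o['finger_gap'],'F',np.round(o['force'],1))
E
echo '0,0,0,0,0,-0.176;0,0,0,0,0,-0.176;0,0,0,0,0,-0.176' | python3 shift.py
python3 -c "
from h import *
togo(-120,0,200)"
```

```text
time: 0.48
eef_pos: [0.1563, 0.605, 0.4043]
tool_rot: [-0.0, -0.14, 0.99, -0.0]
force: [0.5, -0.0, -1.9]
finger_gap: 1.0
finger_force: 0.0
t 0.475 shift(goal axes) [-0.1478 -0.5386  0.0493] shift(now axes) [-0.144  -0.5396  0.0497] turn [-0.0007 -0.0003  0.007 ] gap 1.0002723286826822 F [ 0.5 -0.  -1.9]
```

```bash
echo '-0.0145,-0.054,0,0,0,0;-0.0145,-0.054,0,0,0,0;-0.0145,-0.054,0,0,0,0;-0.0145,-0.054,0,0,0,0;-0.0145,-0.054,0,0,0,0' | python3 shift.py >/dev/null
echo '-0.0145,-0.054,0,0,0,0;-0.0145,-0.054,0,0,0,0;-0.0145,-0.054,0,0,0,0;-0.0145,-0.054,0,0,0,0;0,0,0,0,0,0' | python3 shift.py
python3 - <<'E'
from h import *
from bench import bot, camrig, order
togo(-120,0,200)
m=camrig.camera_model("wrist");p,d=camrig.get_image("wrist")
cv2.imwrite("pics/w1.png",p[:,:,::-1]);np.savez("pics/w1.npz",p=p,d=d,**{k:np.array(v) for k,v in m.items()})
print(m['fov_y'],(-m['R'].T@m['t']).round(3))
E
```

```text
time: 1.72
eef_pos: [0.4154, 0.1695, 0.4046]
tool_rot: [-0.0, -0.134, 0.991, -0.001]
force: [0.3, 0.6, -0.8]
finger_gap: 0.998
finger_force: 0.0
t 1.725 shift(goal axes) [-0.0162 -0.0492  0.0496] shift(now axes) [-0.0164 -0.0491  0.0496] turn [-0.0011 -0.0002 -0.0048] gap 0.9983646380757352 F [ 0.3  0.6 -0.8]
59.55811125464667 [0.352 0.153 0.373]
```

View pics/w1.png

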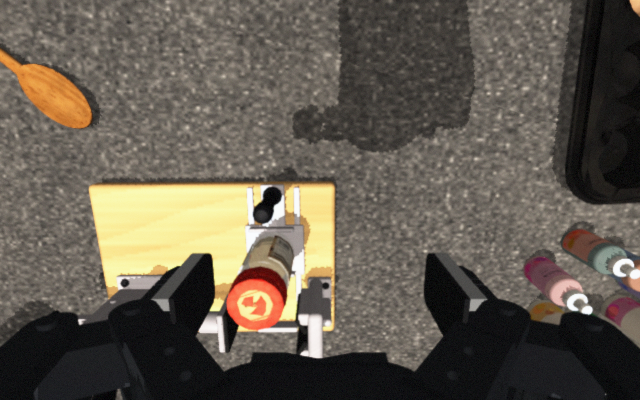

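The wrist view shows the post head at (264,213), the lid at (257,305) and the board axis-aligned with the tool. I'll measure them here.

Run:
```python
from h import *
p,P=cloud("pics/w1.npz")
hsv=cv2.cvtColor(p,cv2.COLOR_RGB2HSV).astype(int)
m=np.zeros(p.shape[:2],bool);m[195:230,245:290]=1
m&=(hsv[...,2]<70)&(P[...,2]>.097);q=P[m];print('post',m.sum(),q.mean(0),q[:,2].max(),w2b(q.mean(0)), w2b(q).min(0),w2b(q).max(0))
m=np.zeros(p.shape[:2],bool);m[265:330,225:290]=1
m&=(P[...,2]>.132)&(hsv[...,1]>90);q=P[m];print('lid',(q.min(0)+q.max(0))/2,w2b((q.min(0)+q.max(0))/2),q[:,2].max())
m=np.zeros(p.shape[:2],bool);m[180:330,85:340]=1
m&=(abs(P[...,2]-.022)<.006)&(hsv[...,1]>60);q=w2b(P[m]);print('board y',np.percentile(q,[.3,99.7],axis=0),np.median(q[:,2]))
yy,xx=np.where(m);e=np.array([P[c:d,x][m[c:d,x]][0] for x in range(100,240) for c,d in[(180,330)] if m[180:330,x].any()])
print('yaw front edge',np.degrees(np.arctan2(*(lambda f:(-f[0],1))(np.polyfit(e[:,1],e[:,0],1)))))
```

```text
post 214 [0.44566576 0.12953542 0.09998085] 0.10218614946740646 [-117.84921757    2.51946955   99.98084982] [-124.48540363   -4.70624003   97.01821999] [-111.52197151    9.00201303  102.18614947]
lid [0.50514942 0.14365519 0.13532547] [-5.67639744e+01  1.61510019e-02  1.35325473e+02] 0.13862234486242264
board y [[-126.93962682 -188.10181221   16.43925437]
 [  41.20113179   64.97302177   24.14666995]] 21.148479336196715
yaw front edge 15.784747605696973
```

```bash
sed -i 's/O=np.array(.*/O=np.array([.561,.1604])/' h.py
echo '-0.017,-0.048,0,0,0,0;0,0,0.05,0,0,0;0,0,0,0,0,0' | python3 shift.py >/dev/null
python3 -c "
from h import *
togo(-120,0,94)"
```

```text
t 2.15 shift(goal axes) [-0.002  -0.0046  0.1037] shift(now axes) [-0.0025 -0.0046  0.1037] turn [-0.0004 -0.0054  0.0023] gap 0.9968417712191772 F [-0.5  0.7  1.3]
```

```bash
echo '-0.001,-0.002,0.05,0,0,0;0,0,0.05,0,0,0;0,0,0,0,0,0' | python3 shift.py 
echo '0,0,0,0,0,0;0,0,0,0,0,0;0,0,0,0,0,0;0,0,0,0,0,0;0,0,0,0,0,0' | python3 shift.py 0.0 40
python3 -c "
from h import *
togo(-120,0,94)"
```

```text
time: 2.52
eef_pos: [0.4442, 0.1305, 0.2538]
tool_rot: [-0.002, -0.138, 0.99, -0.0]
force: [0.6, 0.7, 0.6]
finger_gap: 0.997
finger_force: 0.0
time: 3.15
eef_pos: [0.4455, 0.1286, 0.2556]
tool_rot: [0.001, -0.136, 0.991, -0.0]
force: [0.7, -9.8, 16.9]
finger_gap: 0.175
finger_force: 38.9
t 3.15 shift(goal axes) [ 0.0002 -0.0007  0.0066] shift(now axes) [ 0.0002 -0.0007  0.0066] turn [-0.0011  0.0015 -0.0003] gap 0.17516401227048126 F [ 0.7 -9.8 16.9]
```

```bash
echo '-0.006,0,0,0,0,0;-0.012,0,0,0,0,0;-0.012,0,0,0,0,0;-0.012,0,0,0,0,0;-0.010,0,0,0,0,0' | python3 shift.py 
echo '-0.005,0,0,0,0,0;-0.003,0,0,0,0,0;0,0,0,0,0,0' | python3 shift.py 
python3 -c "
from h import *
togo(-60,0,94)"
```

```text
time: 3.78
eef_pos: [0.4959, 0.1428, 0.2557]
tool_rot: [0.001, -0.136, 0.991, -0.0]
force: [0.1, -8.4, 14.7]
finger_gap: 0.174
finger_force: 38.9
time: 4.15
eef_pos: [0.5032, 0.1449, 0.2557]
tool_rot: [0.001, -0.137, 0.991, -0.001]
force: [-0.7, -7.2, 16.2]
finger_gap: 0.176
finger_force: 39.2
t 4.15 shift(goal axes) [ 0.0002 -0.0007  0.0067] shift(now axes) [ 0.0002 -0.0007  0.0067] turn [-0.0012  0.0009 -0.0001] gap 0.17582208448386663 F [-0.7 -7.2 16.2]
```

```bash
echo '-0.002,0,0,0,0,0;-0.002,0,0,0,0,0;0,0,0,0,0,0;0,0,0,0,0,0' | python3 shift.py 
python3 -c "
from h import *
togo(-60,0,94)"
```

```text
time: 4.65
eef_pos: [0.5047, 0.1454, 0.2555]
tool_rot: [-0.003, -0.137, 0.991, -0.001]
force: [-23.3, -13.3, 39.0]
finger_gap: 0.176
finger_force: 41.4
t 4.65 shift(goal axes) [ 0.0017 -0.0008  0.0065] shift(now axes) [ 0.0016 -0.0008  0.0065] turn [-0.0015 -0.0062 -0.0001] gap 0.17564662976941903 F [-23.3 -13.3  39. ]
```

```bash
echo '0.003,0,0,0,0,0;0,0,0,0,0,0;0,0,0,0,0,0;0,0,-0.005,0,0,0;0,0,-0.05,0,0,0' | python3 shift.py 1.0 >/dev/null
echo '0,0,-0.05,0,0,0;0,0,-0.05,0,0,0;-0.01,-0.05,0,0,0,0;-0.02,-0.04,0,0,0,0;0,0,0,0,0,0' | python3 shift.py
python3 - <<'E'
from h import *
from bench import bot, camrig, order
togo(0,-128,168)
for n in("wrist","top"):
    m=camrig.camera_model(n);p,d=camrig.get_image(n)
    cv2.imwrite(f"pics/{n}2.png",p[:,:,::-1]);np.savez(f"pics/{n}2.npz",p=p,d=d,**{k:np.array(v) for k,v in m.items()})
E
```

```text
time: 5.9
eef_pos: [0.5582, 0.0649, 0.4099]
tool_rot: [0.0, -0.135, 0.991, -0.001]
force: [-1.0, -0.0, -0.3]
finger_gap: 1.001
finger_force: 0.0
t 5.9 shift(goal axes) [-0.0286 -0.0369  0.0869] shift(now axes) [-0.0286 -0.0367  0.087 ] turn [-0.0012  0.0005 -0.003 ] gap 1.0005713157482288 F [-1.  -0.  -0.3]
```

View pics/wrist2.png

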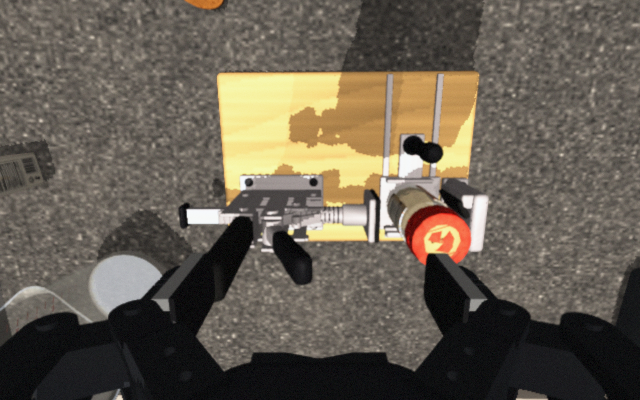

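The wrist view shows the handle top at (238,230), trigger top at (297,270), rod tail at (184,215), jaw at (372,215) and lid at (440,238). The seat is in.

```bash
cat >> h.py <<'E'
def feat(f):
    p,P=cloud(f);B=w2b(P);hsv=cv2.cvtColor(p,cv2.COLOR_RGB2HSV).astype(int)
    x,y,z=B[...,0],B[...,1],B[...,2]
    def st(n,m):
        q=B[m]
        if len(q)>5: print(n,len(q),'lo',np.percentile(q,3,axis=0).round(1),'hi',np.percentile(q,97,axis=0).round(1),'med',np.median(q,axis=0).round(1))
        else: print(n,'none')
    dk=hsv[...,2]<70
    st('handle',dk&(z>192)&(z<210)&(abs(x)<25)&(y<-135)&(y>-180))
    st('trigger',dk&(z>170)&(z<190)&(abs(x)<20)&(y<-80)&(y>-135))
    st('tail',(z>52)&(z<86)&(abs(x)<16)&(y<-194)&(y>-235))
    st('lid',(z>131)&(z<142)&(hsv[...,1]>90)&(abs(x)<40)&(abs(y)<40))
    st('jaw',(z>60)&(z<94)&(abs(x)<24)&(y<-10)&(y>-75)&(hsv[...,2]<90))
    st('V',(z>93)&(z<103)&(abs(x)<32)&(y>20)&(y<70))
    st('posthead',dk&(z>97)&(z<106)&(abs(y)<20)&(x<-45)&(x>-80))
    st('jug',(z>110)&(z<150)&(y<-190)&(y>-400))
E
python3 - <<'E'
from h import *
feat("pics/wrist2.npz");print();feat("pics/top2.npz")
print('start top');feat("pics/top.npz");print('scene');feat("pics/scene.npz")
E
```

```text
handle 496 lo [ -10.1 -150.7  192.5] hi [  11.5 -145.   201. ] med [  -0.4 -147.3  198.2]
trigger 812 lo [  -7.7 -112.   171.4] hi [  8.6 -96.4 186.8] med [  -1.6 -103.5  183.7]
tail 534 lo [  -7.8 -217.3   64.2] hi [  10.2 -195.    76.6] med [   0.8 -209.2   71.4]
lid 2165 lo [-18.8 -20.7 132.9] hi [ 15.1  18.1 137.7] med [ -2.3  -1.6 136.5]
jaw 536 lo [-17.7 -48.4  62.3] hi [ 17.3 -18.9  91.6] med [ -7.1 -39.6  83.3]
V 1098 lo [-23.1  29.5  93.4] hi [24.  49.1 98.2] med [-6.2 41.4 96.5]
posthead 243 lo [-65.   -5.5  97.3] hi [-52.5   5.8 101.8] med [-59.   -0.1 100. ]
jug 1802 lo [  40.1 -363.3  110.6] hi [ 158.6 -269.3  134.2] med [  59.8 -290.8  124.1]

handle 64 lo [  -4.8 -160.3  196.3] hi [  12.5 -146.1  203.5] med [   4.4 -153.9  200.5]
trigger none
tail 80 lo [  -4.9 -217.9   67.5] hi [  11.6 -195.3   77.7] med [   3.6 -207.7   72.6]
lid none
jaw none
V none
posthead none
jug 1366 lo [  46.9 -387.5  111.6] hi [ 254.9 -202.5  147.3] med [ 198.9 -314.4  128.9]
start top
handle 88 lo [  -8.3 -160.   194.9] hi [  12.2 -146.   203.4] med [   1.5 -152.7  200.6]
trigger 80 lo [  -5
[... 303 characters left out ...]
86.8]
V 195 lo [-21.   29.   93.4] hi [26.3 50.5 99.9] med [ 2.3 41.2 96.7]
posthead none
jug 1376 lo [  46.6 -386.6  111.5] hi [ 255.  -202.7  148.2] med [ 201.9 -313.5  129. ]
scene
handle 47 lo [ -12.5 -161.6  192.9] hi [   8.  -147.8  201.9] med [  -4.8 -155.2  199. ]
trigger 58 lo [  -9.9 -112.3  170.8] hi [  8.7 -98.8 185.9] med [  -5.  -106.8  179.1]
tail 72 lo [  -9.7 -219.8   62.1] hi [   8.6 -194.9   75.8] med [  -2.1 -209.3   70.2]
lid none
jaw 82 lo [-19.8 -70.7  61.9] hi [ 18.8 -39.1  88.3] med [-10.  -47.7  76.3]
V 30 lo [ 0.6 32.5 93.5] hi [23.8 49.  98.3] med [14.1 41.1 96.1]
posthead none
jug 1478 lo [  51.2 -389.1  111.2] hi [ 254.8 -202.6  147.9] med [ 249.3 -310.3  126.6]
```

```bash
echo '-0.0285,-0.037,0,0,0,0;0,0,0,0,0,0;0,0,0,0,0,0' | python3 shift.py >/dev/null
python3 -c "
from h import *
togo(0,-128,168)"
```

```text
t 6.375 shift(goal axes) [-0.0007 -0.0041  0.0866] shift(now axes) [-0.0007 -0.0042  0.0866] turn [ 0.0006 -0.0006  0.0023] gap 0.9988099530893636 F [ 0.2 -1.   1. ]
```

```bash
echo '0,-0.004,0.03,0,0,0;0,0,0.03,0,0,0;0,0,0.026,0,0,0;0,0,0,0,0,0' | python3 shift.py
cat > look.py <<'E'
import sys
from h import *
from bench import bot, camrig, order
togo(0,-128,168)
m=camrig.camera_model("wrist");p,d=camrig.get_image("wrist");n=sys.argv[1]
cv2.imwrite(f"pics/{n}.png",p[:,:,::-1]);np.savez(f"pics/{n}.npz",p=p,d=d,**{k:np.array(v) for k,v in m.items()})
feat(f"pics/{n}.npz")
E
python3 look.py w3
```

```text
time: 6.88
eef_pos: [0.5945, 0.0371, 0.3226]
tool_rot: [-0.002, -0.138, 0.99, 0.0]
force: [-0.1, 0.3, 1.7]
finger_gap: 0.998
finger_force: 0.0
t 6.875 shift(goal axes) [-0.0011 -0.0003 -0.0004] shift(now axes) [-0.0011 -0.0003 -0.0004] turn [ 0.0009 -0.0029  0.0027] gap 0.9977904482448042 F [-0.1  0.3  1.7]
handle 4554 lo [ -15.3 -177.7  192.9] hi [   7.5 -145.5  209. ] med [  -6.  -154.4  199.9]
trigger 4189 lo [ -12.9 -112.   170.8] hi [  8.7 -83.8 188.2] med [  -2.3 -101.5  182.5]
tail 1078 lo [  -7.8 -217.3   63.4] hi [  10.4 -194.9   76.3] med [   0.7 -208.9   71.4]
lid 5858 lo [-18.8 -21.5 132.1] hi [ 19.8  17.6 137.7] med [ -0.7  -2.9 136.4]
jaw 1817 lo [-18.2 -48.2  61.9] hi [ 18.4 -19.   90.8] med [ -5.8 -40.5  80.8]
V 1182 lo [-23.5  27.5  93.3] hi [-5.3 49.  98.1] med [-15.8  39.8  96. ]
posthead 592 lo [-64.3  -6.3  97.2] hi [-52.2   5.  101.8] med [-58.5  -1.3 100.1]
jug 462 lo [  48.9 -308.7  110.4] hi [ 104.8 -256.3  132.3] med [  53.4 -294.8  118.2]
```

View pics/w3.png

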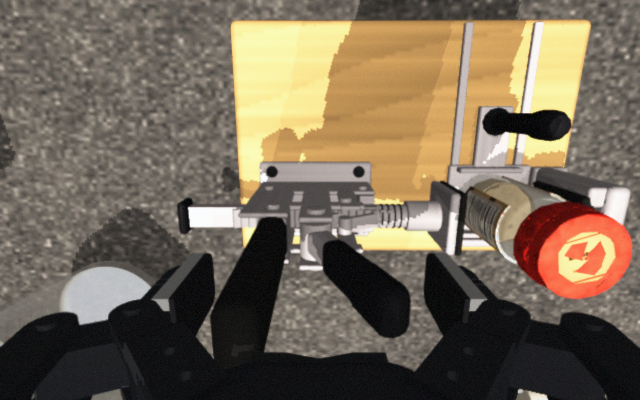

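The view is clear: both fingers straddle handle and trigger, and tail (182,215), jaw (450,215) and spring (395,215) are visible. First pump.

```bash
sed -i "s/st('jaw'.*/st('jaw',(z>82)\&(z<93)\&(abs(x)<22)\&(y<0)\&(y>-75)\&(hsv[...,2]<90))/" h.py
echo '0,-0.004,0,0,0,0;0,-0.006,0,0,0,0;0,-0.006,0,0,0,0;0,0,0,0,0,0;0,0,0,0,0,0' | python3 shift.py 0.0 25
echo '0,0,0,0,0,0;0,0,0,0,0,0' | python3 shift.py
python3 look.py w4 | grep -v -e hand -e jug -e V; python3 -c "
from h import *;feat('pics/w3.npz')"|grep jaw
```

```text
time: 7.55
eef_pos: [0.5998, 0.0217, 0.3246]
tool_rot: [0.0, -0.138, 0.99, 0.001]
force: [-6.1, 10.9, 12.3]
finger_gap: 0.411
finger_force: 28.9
time: 7.8
eef_pos: [0.5998, 0.0217, 0.3245]
tool_rot: [0.0, -0.138, 0.99, 0.001]
force: [-5.2, 10.6, 11.7]
finger_gap: 0.419
finger_force: 28.9
t 7.8 shift(goal axes) [-0.0001  0.016   0.0015] shift(now axes) [-0.0002  0.016   0.0016] turn [0.0019 0.0009 0.0022] gap 0.41888514294684903 F [-5.2 10.6 11.7]
trigger 1842 lo [ -11.5 -134.6  171. ] hi [   8.8 -113.4  189.9] med [  -7.  -126.5  186.1]
tail 718 lo [  -8.1 -209.2   63.7] hi [  10.7 -194.7   76.6] med [   0.5 -204.1   71.7]
lid 4775 lo [-18.9 -22.  131.9] hi [ 20.2   9.4 137.6] med [ 1.000e-01 -7.100e+00  1.364e+02]
jaw 810 lo [-18.  -39.4  82.3] hi [ 19.3 -19.2  91.2] med [ -3.1 -32.   87.4]
posthead 631 lo [-64.3  -6.5  97.3] hi [-52.1   5.3 101.7] med [-58.1  -1.2 100. ]
jaw 798 lo [-17.9 -48.   82.4] hi [ 19.3 -19.1  91. ] med [ -3.8 -40.2  87.4]
```

```bash
echo '0,0.004,0,0,0,0;0,0.006,0,0,0,0;0,0.006,0,0,0,0;0,0,0,0,0,0;0,0,0,0,0,0' | python3 shift.py 1.0
python3 look.py w5 | grep -v -e hand -e jug -e V
```

```text
time: 8.48
eef_pos: [0.5955, 0.0359, 0.3237]
tool_rot: [0.0, -0.137, 0.991, -0.0]
force: [-0.2, 0.1, -1.0]
finger_gap: 1.0
finger_force: 0.0
t 8.475 shift(goal axes) [-0.0005  0.0012  0.0007] shift(now axes) [-0.0005  0.0012  0.0007] turn [-0.0002 -0.      0.0011] gap 0.9999381925772816 F [-0.2  0.1 -1. ]
trigger 4155 lo [ -11.7 -112.1  170.8] hi [  9.  -85.5 188.2] med [  -1.9 -101.6  182.3]
tail 736 lo [  -8.2 -208.9   63.5] hi [  10.6 -194.6   76.6] med [   0.5 -204.2   71.7]
lid 5869 lo [-18.8 -21.6 132.3] hi [ 19.8  17.6 137.6] med [ -0.6  -2.8 136.4]
jaw 844 lo [-18.  -39.3  82.4] hi [ 19.  -19.1  90.9] med [ -3.5 -31.5  87.4]
posthead 591 lo [-64.3  -6.2  97.2] hi [-52.1   4.9 101.7] med [-58.5  -1.2 100. ]
```

```bash
echo '0,-0.005,0,0,0,0;0,-0.006,0,0,0,0;0,-0.006,0,0,0,0;0,0,0,0,0,0;0,0,0,0,0,0' | python3 shift.py 0.0 25 |grep -e gap -e force
python3 look.py w6 | grep -v -e hand -e jug -e V
echo '0,0.005,0,0,0,0;0,0.006,0,0,0,0;0,0.006,0,0,0,0;0,0,0,0,0,0;0,0,0,0,0,0' | python3 shift.py 1.0 |grep gap
python3 look.py w7 | grep -v -e hand -e jug -e V
```

```text
force: [-7.8, 14.9, 8.9]
finger_gap: 0.413
finger_force: 28.7
t 9.15 shift(goal axes) [-0.0002  0.0162  0.001 ] shift(now axes) [-0.0003  0.0162  0.001 ] turn [ 0.0031 -0.0002  0.0029] gap 0.41328674511610947 F [-7.8 14.9  8.9]
trigger 1835 lo [ -11.8 -134.5  170.9] hi [   8.2 -113.6  189.9] med [  -7.1 -126.5  185.9]
tail 533 lo [  -8.  -204.3   64.2] hi [  11.  -194.4   76.6] med [   0.6 -199.9   73. ]
lid 4802 lo [-18.9 -22.2 132. ] hi [ 20.2   9.3 137.6] med [ 1.000e-01 -7.200e+00  1.364e+02]
jaw 796 lo [-17.9 -34.5  82.4] hi [ 19.4 -19.5  91. ] med [ -2.6 -27.1  87.4]
posthead 634 lo [-64.7  -6.5  97.2] hi [-52.    5.4 101.8] med [-58.   -1.4 100. ]
finger_gap: 0.997
t 9.825 shift(goal axes) [-0.0005  0.0013  0.0007] shift(now axes) [-0.0005  0.0013  0.0007] turn [-0.0002 -0.      0.001 ] gap 0.9969216460479031 F [-0.1  0.1 -0.4]
trigger 4145 lo [ -11.8 -112.   170.9] hi [  9.  -85.6 188.5] med [  -1.9 -101.6  182.3]
tail 553 lo [  -8.3 -204.    63.3] hi [  11.3 -194.4   76.8] med [   0.4 -199.8   72.8]
lid 5861 lo [-18.6 -21.6 132.2] hi [ 19.8  17.6 137.7] med [ -0.6  -3.  136.4]
jaw 842 lo [-17.9 -34.4  82.4] hi [ 19.  -19.   91.1] med [ -3.9 -26.8  87.5]
posthead 595 lo [-64.7  -6.1  97.2] hi [-52.1   5.  101.8] med [-58.4  -1.3 100. ]
```

```bash
sed -i "s/st('tail'.*/st('tail',(hsv[...,2]<60)\&(z>52)\&(z<86)\&(abs(x)<14)\&(y<-165)\&(y>-235))/" h.py
echo '0,-0.005,0,0,0,0;0,-0.006,0,0,0,0;0,-0.006,0,0,0,0;0,0,0,0,0,0;0,0,0,0,0,0' | python3 shift.py 0.0 25 |grep -e gap -e force
python3 look.py w8 | grep -v -e hand -e jug -e V
echo '0,0.005,0,0,0,0;0,0.006,0,0,0,0;0,0.006,0,0,0,0;0,0,0,0,0,0;0,0,0,0,0,0' | python3 shift.py 1.0 |grep gap
python3 look.py w9 | grep -v -e hand -e jug -e V
```

```text
force: [-7.9, 14.9, 9.5]
finger_gap: 0.413
finger_force: 28.7
t 10.5 shift(goal axes) [-0.0002  0.0162  0.001 ] shift(now axes) [-0.0003  0.0162  0.001 ] turn [ 0.0031 -0.0001  0.0029] gap 0.4125048409650475 F [-7.9 14.9  9.5]
trigger 1856 lo [ -11.8 -134.6  170.9] hi [   8.3 -113.5  189.9] med [  -7.  -126.6  185.9]
tail 315 lo [  -8.3 -199.    62.9] hi [  10.7 -194.2   77.1] med [  -0.5 -196.2   75.2]
lid 4362 lo [-19.  -18.4 131.9] hi [ 20.5  10.3 137.6] med [  0.3  -5.  136.4]
jaw 781 lo [-17.8 -29.9  82.4] hi [ 19.3 -15.1  91.2] med [ -2.6 -22.3  87.5]
posthead 621 lo [-64.2  -6.7  97.2] hi [-52.1   5.5 101.7] med [-58.   -1.4 100.1]
finger_gap: 0.998
t 11.175 shift(goal axes) [-0.0005  0.0013  0.0007] shift(now axes) [-0.0005  0.0013  0.0007] turn [-0.0002  0.      0.001 ] gap 0.9983380804727462 F [ 0.2 -0.4  0.8]
trigger 4145 lo [ -11.7 -112.1  170.9] hi [  9.  -85.6 188.3] med [  -1.9 -101.6  182.4]
tail 329 lo [  -8.4 -199.1   63.1] hi [  10.7 -194.3   76.9] med [  -0.4 -196.2   75.1]
lid 5858 lo [-18.7 -17.9 132.2] hi [ 19.7  20.8 137.6] med [ -0.5   0.6 136.4]
jaw 790 lo [-17.9 -29.7  82.3] hi [ 19.5 -15.2  90.7] med [ -2.9 -22.5  87.5]
posthead 599 lo [-64.7  -6.2  97.2] hi [-51.7   4.9 101.8] med [-58.5  -1.2 100.1]
```

```bash
echo '0,-0.005,0,0,0,0;0,-0.006,0,0,0,0;0,-0.006,0,0,0,0;0,0,0,0,0,0;0,0,0,0,0,0' | python3 shift.py 0.0 25 |grep -e gap -e force
python3 look.py w10 | grep -v -e hand -e jug -e V
echo '0,0.005,0,0,0,0;0,0.006,0,0,0,0;0,0.006,0,0,0,0;0,0,0,0,0,0;0,0,0,0,0,0' | python3 shift.py 1.0 |grep gap
python3 look.py w11 | grep -v -e hand -e jug -e V
```

```text
force: [-7.5, 15.5, 9.9]
finger_gap: 0.417
finger_force: 28.7
t 11.85 shift(goal axes) [-0.0002  0.0163  0.001 ] shift(now axes) [-0.0003  0.0163  0.001 ] turn [ 0.003  -0.0001  0.0028] gap 0.41722739784226415 F [-7.5 15.5  9.9]
trigger 1836 lo [ -11.8 -134.5  170.9] hi [   8.5 -113.6  189.8] med [  -7.1 -126.3  185.7]
tail 306 lo [  -8.3 -194.2   64.2] hi [  11.  -189.4   76.7] med [-1.000e-01 -1.913e+02  7.520e+01]
lid 3612 lo [-18.6 -13.2 131.6] hi [ 20.7  10.9 137.6] med [  0.   -2.8 136.3]
jaw 814 lo [-17.7 -25.   82.3] hi [ 19.3 -10.1  91.1] med [ -2.6 -17.4  87.5]
posthead 639 lo [-64.2  -6.7  97.2] hi [-52.    5.3 101.8] med [-58.4  -1.3 100. ]
finger_gap: 1.003
t 12.525 shift(goal axes) [-0.0005  0.0013  0.0007] shift(now axes) [-0.0005  0.0013  0.0007] turn [-0.0003 -0.      0.0011] gap 1.002639669934516 F [-0.2 -0.8 -0.1]
trigger 4136 lo [ -11.7 -112.1  170.8] hi [  9.  -85.6 188.1] med [  -2.  -101.6  182.3]
tail 321 lo [  -8.4 -194.1   63.6] hi [  10.7 -189.4   76.9] med [  -0.5 -191.2   75.3]
lid 5370 lo [-18.9 -13.2 132.1] hi [ 19.7  22.2 137.6] med [ -0.3   3.8 136.4]
jaw 812 lo [-17.9 -24.8  82.4] hi [ 19.2 -10.5  91.1] med [ -3.2 -17.4  87.5]
posthead 608 lo [-64.7  -6.3  97.2] hi [-51.6   4.8 101.6] med [-58.5  -1.3 100.1]
```

```bash
echo '0,-0.005,0,0,0,0;0,-0.006,0,0,0,0;0,-0.006,0,0,0,0;0,0,0,0,0,0;0,0,0,0,0,0' | python3 shift.py 0.0 25 |grep -e gap -e force
python3 look.py w12 | grep -v -e hand -e jug -e V
```

```text
force: [-6.9, 16.2, 9.7]
finger_gap: 0.412
finger_force: 28.6
t 13.2 shift(goal axes) [-0.0002  0.0162  0.001 ] shift(now axes) [-0.0002  0.0162  0.001 ] turn [ 0.0031 -0.0001  0.0029] gap 0.4120591268512031 F [-6.9 16.2  9.7]
trigger 1818 lo [ -11.8 -134.5  171. ] hi [   8.6 -113.5  189.9] med [  -7.1 -126.5  185.7]
tail 300 lo [  -8.3 -189.6   63.8] hi [  10.8 -184.7   77. ] med [  -0.3 -186.8   75.2]
lid 3394 lo [-18.4 -12.  131.7] hi [ 20.6  11.  137.5] med [-1.000e-01 -2.300e+00  1.362e+02]
jaw 817 lo [-17.8 -23.5  82.3] hi [19.3 -8.9 90.9] med [ -2.  -15.9  87.7]
posthead 628 lo [-64.6  -6.4  97.3] hi [-52.1   5.2 101.7] med [-58.2  -1.3 100.1]
```

Spring compression is about 3.2 mm, so one more squeeze should bring it to about 7.7 mm.

```bash
echo '0,0.005,0,0,0,0;0,0.006,0,0,0,0;0,0.006,0,0,0,0;0,0,0,0,0,0;0,0,0,0,0,0' | python3 shift.py 1.0 |grep gap
python3 look.py w13 | grep -e tail -e trig -e lid -e jaw
echo '0,-0.005,0,0,0,0;0,-0.006,0,0,0,0;0,-0.006,0,0,0,0;0,0,0,0,0,0;0,0,0,0,0,0' | python3 shift.py 0.0 27 |grep -e gap -e force
echo '0,0,0,0,0,0;0,0,0,0,0,0;0,0,0,0,0,0' | python3 shift.py |grep -e gap -e force
python3 look.py w14 | grep -v -e hand -e jug
```

```text
finger_gap: 0.997
trigger 4144 lo [ -11.7 -112.1  170.9] hi [  9.1 -85.6 188.3] med [  -1.9 -101.7  182.4]
tail 318 lo [  -8.4 -190.8   64.1] hi [  10.9 -186.1   77.1] med [  -0.2 -187.9   75.1]
lid 5233 lo [-19.  -11.8 132. ] hi [ 19.8  22.5 137.7] med [ -0.2   4.4 136.4]
jaw 788 lo [-17.9 -23.2  82.4] hi [19.3 -9.1 90.7] med [ -2.9 -16.1  87.6]
force: [-5.7, 14.3, 9.4]
finger_gap: 0.415
finger_force: 30.6
force: [-6.2, 14.8, 9.5]
finger_gap: 0.413
finger_force: 30.6
t 14.925 shift(goal axes) [-0.0001  0.0162  0.0011] shift(now axes) [-0.0001  0.0162  0.0012] turn [0.003  0.0004 0.003 ] gap 0.4125270818766242 F [-6.2 14.8  9.5]
trigger 1809 lo [ -11.6 -134.5  171. ] hi [   8.8 -113.6  189.9] med [  -7.  -126.6  185.9]
tail 290 lo [  -8.3 -185.1   65.3] hi [  10.2 -180.3   76.9] med [  -0.7 -182.5   75.4]
lid 3394 lo [-18.4 -12.  131.7] hi [ 20.6  11.  137.6] med [-1.000e-01 -2.200e+00  1.362e+02]
jaw 809 lo [-17.8 -23.4  82.5] hi [19.1 -8.5 90.9] med [ -2.5 -15.8  87.7]
V 370 lo [-23.3  27.7  93.2] hi [-14.7  40.1  97.3] med [-19.   35.9  94.3]
posthead 627 lo [-64.4  -6.3  97.2] hi [-51.9   5.5 101.8] med [-58.2  -1.3 100. ]
```

View pics/w14.png

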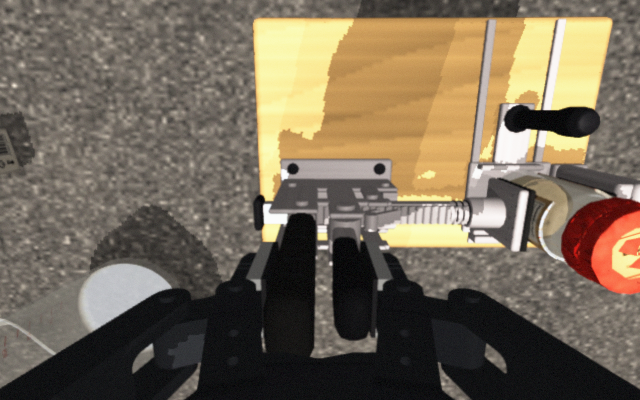

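The trigger at (345,290) and handle at (300,290) are squeezed together. The jaw at (520,220) presses the jar into the V. Compression is about 7.6 mm and the seat is in, so I'll hand in.

```bash
python3 -c "
from bench import bot, camrig, order
print(order.finish_job())"
```

```text
the job is handed in; nothing more can be done
None
```

I handed the job in with the seat pushed in to its stop and the jar held in the V. The sprung jaw is pressed back about 7.6 mm (about 15 N) after six squeezes, and the trigger is still held squeezed; the hand-in returned no verdict.

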